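# Log on at the till and hold its key switch over

## Task

Log on at the gift shop's till: pull the orange trigger of the hand scanner right in, so that it reads the staff badge, and let it spring back; then take the red key from the wooden stand, work it past the sticky pins until it is fully home in the lock on the white keypad, and only then turn it a quarter turn clockwise (seen from above) to the stop. The switch is sprung, so finish while still gripping the key and holding it turned, fully home. Leave the green key and the goods on the counter where they are.

Things in the scene. Friction and masses are not known exactly. Their poses are not given: they have to be found in the camera images.
- scanner: Hand scanner on its side, fixed in a dark steel cradle (base 150 x 190 mm, 12 mm high) on either side of the counter, turned up to 0.4 rad. Origin on the table under the middle of the grip; z up, x the way it aims (a white badge card stands 107 mm out, up to 91 mm high), y along the grip towards the black head (x -43 to 83, y 53 to 103 mm, top at z = 92 mm).
- scanner_grip (a point): Middle of the grey grip, 70 mm above the table; axes as the scanner's. The grip is 32 mm wide in x (-16 to 16), 32 mm high (z 54 to 86 mm above the table), and runs from y = -70 to 53 mm. From y = -35 to 55 mm it is open underneath down to the base plate. The trigger is on its +x side.
- trigger_pad (a point): Orange trigger: blade 48 mm long, 8 mm thick, 24 mm high, on an upright hinge at scanner x 24, y 48 mm. This point, 36 mm from the hinge on its middle plane, 70 mm above the table, is at scanner x 36, y 14 at rest, x 24, y 12 mm pulled. Fingers closing along scanner x, one behind the grip, one on the trigger, span 57 mm at rest, 44 mm pulled (x -16 to 28).
- trigger (a joint): Trigger angle in rad: 0 sprung out at rest (leaning 0.35 rad away from the grip), 0.35 fully pulled against its stop (parallel to the grip). About 2 N at the pad starts it, 7 N pulls it fully; it springs back by itself.
- key_stand: Fixed wooden key stand, 130 x 44 x 45 mm, origin under its centre, x along its length. Two keys stand upright in slots 35 mm either side of its centre, blade width along the stand's length.
- red_key: Till key, 50 g, standing in either slot. Origin on its axis under the shoulder (at the start 45 mm up, on the stand's top); z up the axis, x along the blade's width. Below: steel blade 12 mm (x) by 5 mm (y), straight for 30 mm, then a 45 degree point, 36 mm in all; it fits either way round. Above: a steel shoulder 23 x 10 mm, 7 mm high, then the red bow.
- red_key_grip (a point): Middle of the red bow, 27 mm above the key's origin. The bow is a block 30 mm wide (key x), 10 mm thick (key y) and 40 mm tall: pinch it across y.
- keypad: Fixed white till keypad, 190 x 160 mm, 45 mm high, its buttons up to 53 mm, on either side of the counter, turned up to 0.4 rad. Origin on the table under the lock's axis, z up, x pointing from the lock to the buttons; it reaches from x = -50 to 140 and y = -70 to 90 mm.
- lock_mouth (a point): Centre of the lock's mouth, 62 mm above the table, in a brass plug inside a steel ring. Axes as the keypad's (they do not turn with the plug). Upright keyway, 40 mm deep; at rest 14 mm along the keypad's x and 6.8 mm along its y, so the key's x goes along the keypad's x, either way round. Bevel 2.5 mm on the long sides, 1 mm on the ends. Home: shoulder on the mouth, key origin here.
- lock_pins (a point): Point on the keyway's axis 13 mm below the mouth, where a sprung sticky pin stands in from one narrow end; a second stands in from the other end 24 mm down. The key's point meets them when it is about 15 and 26 mm in and needs some 5 to 20 N to push them aside, with a small wiggle if it sticks; they go on rubbing until home.
- lock (a joint): Turn of the brass plug in rad, 0 at rest, growing clockwise seen from above to its stop at 1.5 (about a quarter turn). A spring turns it back (0.03 N m at rest, 0.105 N m at the stop). The key has play: the plug lags about 0.15 rad behind it, so the key turns some 1.65 rad to bring the plug to its stop.
- green_key: The spare key, a bystander: the same shape with a green bow, in the stand's other slot.
- mug: White mug, 82 mm across, 95 mm high, origin under its centre; a bystander.
- silver_tree: Silver ornament tree, 68 mm across, 172 mm high, origin under its centre; a bystander.
- candle: Ivory candle, 70 mm across, 110 mm high, origin under its centre; a bystander.
- tape_roll: Brown tape roll lying flat, 90 mm across, 48 mm high, origin under its centre; a bystander.
- marker: Black marker pen with a blue cap, about 118 mm long, 15 mm thick, lying along its x, origin under it; a bystander.

How it is judged:
By the outcome, as a careful person would: the job done as asked, in the order asked, and still so for the second after the job is handed in, while the arm keeps its last pose, push and grip.
It also fails if it takes over 70 s, if anything falls off the work surface, if the arm or the gripper's body presses on something with over 40 N, if the wrist force passes 120 N, or if a joint passes its speed limit or range.

## Robot

A 6-joint arm with a two-finger parallel gripper is mounted at the origin on the work surface. World frame = base frame: x ahead of the robot, y to its left, z up, the work surface at z = 0. Lengths are in m, angles in rad, forces in N, time in s.
With the tool pointing down it reaches from about 0.3 to 0.85 m from the base axis. Payload 5.4 kg.
Tool frame: the origin (TCP) lies at the very end of the fingers, on their centre line; the grasp point (between the pads) lies 19 mm behind it; x points along the fingers, z is the direction in which the jaws open and shut, and the axes are right-handed (so a half turn about x gives the same grasp; the last joint's range is limited). The gripper opens to 85 mm and grips with 20 to 120 N. Pads are 22 mm wide; open, the fingers measure 114 mm over their backs; the gripper's body (76 mm by 85 mm) begins 54 mm behind the grasp point. The pads swing forward as they close: fully open they stand 13 mm farther back than shut.
Start: joints at [1.043, 0.158, 1.597, -0, 1.386, -0.21], TCP at [0.18, 0.546, 0.231] pointing down, gripper open.
Joint ranges: [-2.91, 2.91], [-0.94, 2.29], [0.18, 2.7], [-1.29, 4.43], [0.17, 2.64], [-3, 3]. Speed limits (rad/s): [2.57, 2.57, 3.14, 3.14, 3.14, 3.14].

## Interface

Orientations are given as [roll, pitch, yaw] about the fixed x, y, z axes, in that order (R = Rz(yaw) Ry(pitch) Rx(roll)).
In Python, from bench import monitor, viewer, manip gives the robot as it stands.
- The arm moves only by the tool carry_out, never from a script. Its argument "plan" is a list of rows, each an object of numbers: "x", "y", "z": the shift along the tool's x, y, z in mm; "twist": the turn about the tool's x in rad; "jaw": the opening, from -1 (shut) to 1 (fully open). In form: [{"x": .., "y": .., "z": .., "twist": .., "jaw": ..}, ...]. A call has 1 to 12 rows; each row shifts and turns the commanded pose from where the row before left it, along the tool's axes as they then stand; what a row does not reach is not made up. A row lasts 1/10 s, in which the tool goes at most 50 mm and 8.59 degrees, less where a joint would pass 70% of its speed; a pose out of reach is approached as far as the arm can. A call is refused whole if a number of a shift passes 50 or a number of a turn 0.15, either way. A call with a gripper value outside its range is refused whole. The fingers move at their own pace and stop on an object; "newtons" is the grip in N (left out, the last holds). Time passes only in rows, so rows that do not move let the fingers close. It gives the time, the measured TCP pose, the force and the opening at its end, in the units of the state.
- monitor.get_obs(): the state, without advancing time (a new reading comes with each control period).
- viewer.capture(name): name is "scene" or "top"; returns a dict with "pixels" (480x640x3 uint8, red, green, blue), "fx", "fy", "cx", "cy" (pixels), "dist" ([k1, k2, p1, p2, k3] as OpenCV has them; the pictures are not rectified), "view" (4x4, takes a point from world to camera coordinates). Camera axes: x right, y up, looking along -z (the intrinsics and any distortion apply to the point x, -y, -z); pixel columns grow to the right and rows downward; lengths in m; the calibration is good to about 2 mm. A picture is of the moment at which its call begins. There is no depth.
- manip.close_job(): hands the job in, once; it reports no verdict.
The state is a dict: "t": time; "joint_positions": joint angles; "joint_vel": joint speeds; "joint_torque": joint torques, N m; "ee_pos": TCP position; "orientation": TCP orientation; "contact_force": force on the tool from outside, world axes, zero at the start; "moment": the same for the moment, N m; "grip_width": finger opening in m.
Only numpy, scipy, OpenCV 4.12 (cv2) and the standard library are available. Lean on these libraries where they do the work, as an engineer would, in place of code of your own. Each camera call takes 0.05 s, during which the arm holds its last target. There are 200 camera calls.

## Working session

There is one attempt and no reset: what is moved stays moved. The work goes in short steps, Python scripts to look and compute and a tool call to move; the robot and the scene stay as the last step left them, time stands still between calls to the robot, and variables do not carry over. Pictures are saved under pics/ and viewed, about 8 in all and at most 12, crops included, and the job is handed in when it is done.

Besides the shell and the picture viewer there is one more tool, called after "Emit:" in YAML: its name, and indented under it one key for each argument. carry_out: Moves the arm, as the interface text tells. Its arguments: {"type":"object","properties":{"plan":{"type":"array","items":{"type":"object","properties":{"x":{"type":"number"},"y":{"type":"number"},"z":{"type":"number"},"twist":{"type":"number"},"jaw":{"type":"number"}}}},"newtons":{"type":"number"}},"required":["plan"]}

```bash
mkdir -p pics; cat > h.py <<'E'
import numpy as np, cv2
from bench import monitor, viewer, manip
def cap(name,fn=None):
    c=viewer.capture(name)
    if fn: cv2.imwrite('pics/'+fn,c["pixels"][:,:,::-1])
    return c
def KD(c): return np.array([[c["fx"],0,c["cx"]],[0,c["fy"],c["cy"]],[0,0,1.]]),np.array(c["dist"],float)
def ray(c,uv,z):
    K,D=KD(c); V=np.array(c["view"]); p=cv2.undistortPoints(np.array([[uv]],float),K,D)[0,0]
    d=V[:3,:3].T@np.array([p[0],-p[1],-1]); o=-V[:3,:3].T@V[:3,3]
    return o+d*(z-o[2])/d[2]
def proj(c,P):
    K,D=KD(c); V=np.array(c["view"]); P=np.atleast_2d(P)
    q=P@V[:3,:3].T+V[:3,3]; q=q*[1,-1,-1]
    return cv2.projectPoints(q,np.zeros(3),np.zeros(3),K,D)[0][:,0]
E
python3 - <<'E'
from h import *
for n in("top","scene"):
    c=cap(n,n+"0.png"); V=np.array(c["view"]); print(n,c["fx"],c["cx"],c["cy"],c["dist"],-V[:3,:3].T@V[:3,3],V[:3,:3].round(2).tolist())
print(monitor.get_obs())
E
```

```text
top 477.40562520834163 315.9609607965253 236.680422584248 [-0.11578887  0.          0.          0.          0.        ] [0.37972303 0.01876766 1.03123484] [[0.03, -1.0, 0.01], [0.98, 0.03, 0.19], [-0.19, 0.0, 0.98]]
scene 515.9559910894084 316.5163023230708 238.2114457653703 [-0.09789904  0.          0.          0.          0.        ] [1.1249112 0.1826093 0.8656423] [[-0.3, 0.96, 0.01], [-0.77, -0.25, 0.58], [0.56, 0.17, 0.81]]
{'t': 0.1, 'joint_positions': array([ 1.04290381e+00,  1.58976216e-01,  1.59812403e+00, -2.48744519e-05,
        1.38621295e+00, -2.10092076e-01]), 'joint_vel': array([ 0.00079337, -0.00104036, -0.00214096, -0.00097099,  0.00040381,
       -0.00108576]), 'joint_torque': array([ 9.32889316e-05, -3.96988356e+01, -3.32338607e+01, -1.54685786e-04,
        4.13241578e-03,  1.84885562e-05]), 'ee_pos': array([0.17941335, 0.54571149, 0.230412  ]), 'orientation': array([ 2.94570681,  1.56907561, -2.08447802]), 'contact_force': array([-0.67313602,  0.22589813, -0.5440493 ]), 'moment': array([ 0.0408201 , -0.04655645, -0.01791361]), 'grip_width': 0.0853199162096677}
```

View pics/top0.png

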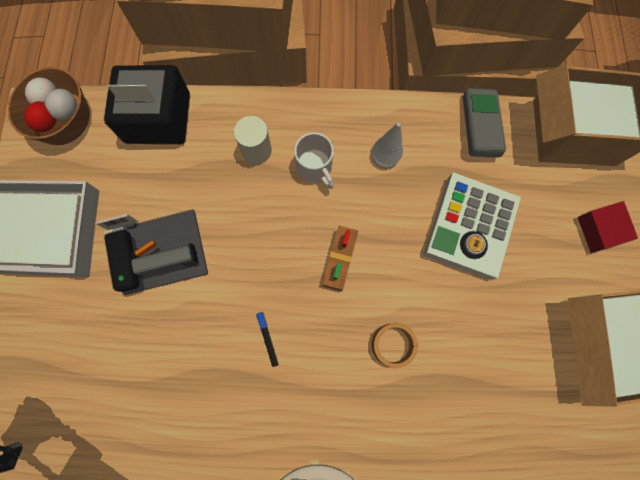

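View pics/scene0.png

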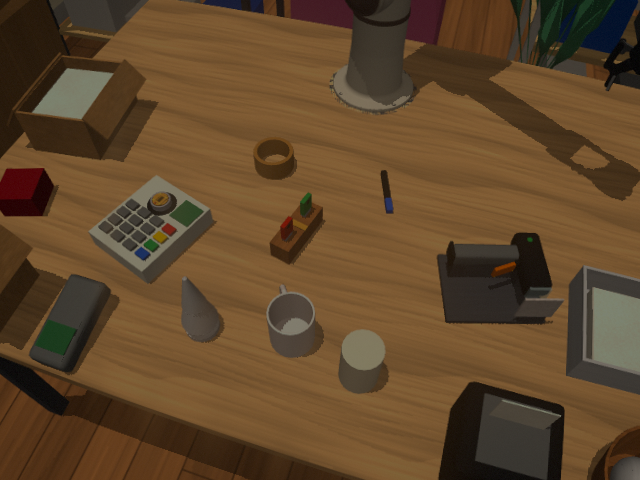

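```bash
cat > fit.py <<'E'
from h import *
from scipy.optimize import least_squares
def T(p,P):
    P=np.asarray(P,float)/1000; c,s=np.cos(p[2]),np.sin(p[2])
    return np.c_[p[0]+c*P[:,0]-s*P[:,1],p[1]+s*P[:,0]+c*P[:,1],P[:,2]]
def fit(obs,p0):  # obs: list of (cam, model pts, pixels)
    f=lambda p:np.concatenate([(proj(c,T(p,P))-np.array(px)).ravel() for c,P,px in obs])
    r=least_squares(f,p0,loss='soft_l1',x_scale=[.1,.1,.3]); return r.x,f(r.x).reshape(-1,2)
def box(x0,x1,y0,y1,z): return [[x0,y0,z],[x1,y0,z],[x1,y1,z],[x0,y1,z]]
M={'keypad':[box(-50,140,-70,90,45),box(-50,140,-70,90,0),box(-7,7,-3.4,3.4,62)],
'scanner':[box(-43,83,53,103,92),box(-16,16,-70,53,86),[[24,48,82],[40.5,3.2,82]]],
'stand':[box(-65,65,-22,22,45),box(-65,65,-22,22,0),box(20,50,-5,5,92),box(-50,-20,-5,5,92)]}
def tile(c,name,p,x,y,w,s,W=400,H=300):
    im=c["pixels"][:,:,::-1]; im=cv2.resize(im[y:y+int(H/s)+1,x:x+int(W/s)+1],None,fx=s,fy=s,interpolation=cv2.INTER_CUBIC)[:H,:W].copy()
    for poly in M[name]:
        q=(proj(c,T(p,poly))-[x,y]+.5)*s-.5
        cv2.polylines(im,[np.round(q*8).astype(np.int32)],True,(255,0,255),1,cv2.LINE_AA,3)
    return im
E
python3 - <<'E'
from fit import *
import json
c=cap("top");s=cap("scene")
k,r=fit([(c,box(-50,140,-70,90,45),[(497,277),(424,253),(457,174),(520,190)][0:1]+[(520,190),(457,174),(424,253)])],[.4,-.3,0]);print(k,r.round(1).tolist())
sc,r=fit([(c,[[0,-70,86],[-43,103,92],[-43,53,92],[83,103,92]],[(196,255),(114,292),(137,287),(107,233)])],[.4,.4,0]);print(sc,r.round(1).tolist())
st,r=fit([(c,[[-65,22,45],[-65,-22,45],[65,22,45],[65,-22,45]],[(322,288),(345,290),(337,226),(357,229)])],[.4,0,0]);print(st,r.round(1).tolist())
json.dump([k.tolist(),sc.tolist(),st.tolist()],open('p.json','w'))
cv2.imwrite('pics/t1.png',np.vstack([np.hstack([tile(c,'scanner',sc,95,200,0,3.2),tile(c,'keypad',k,410,170,0,2.7)]),np.hstack([tile(c,'stand',st,300,220,0,4),tile(s,'stand',st,245,185,0,4)])]))
E
```

```text
[ 0.56717199 -0.3171604  -0.32033058] [[0.3, 0.6], [-0.3, 6.4], [-5.4, -2.1], [2.4, -0.7]]
[0.50617804 0.32793924 0.22866796] [[-0.7, 0.1], [0.1, 0.2], [1.0, 0.5], [-0.2, -1.2]]
[ 0.53162452 -0.03481228 -0.18512836] [[1.8, -2.1], [-0.4, 0.4], [-0.5, -0.2], [-0.1, 1.2]]
```

View pics/t1.png

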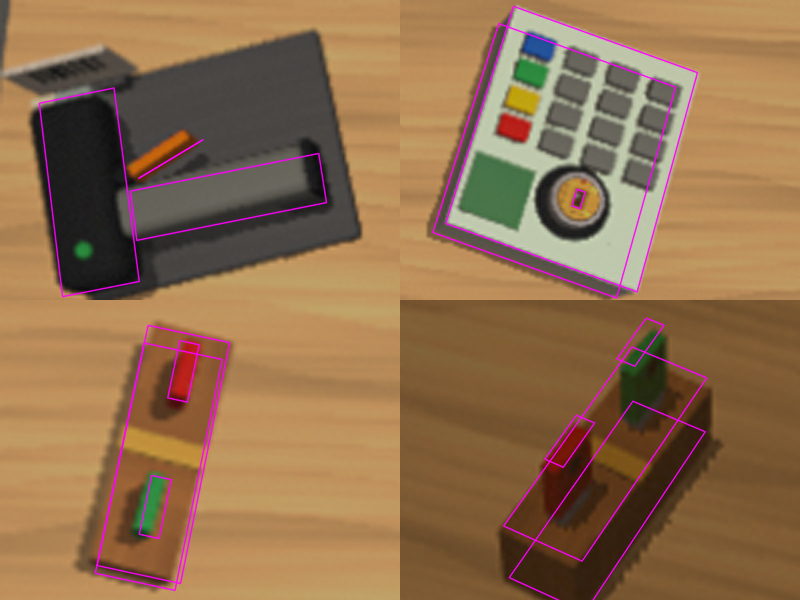

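```bash
python3 - <<'E'
from fit import *
import json
k,sc,st=json.load(open('p.json'))
c=cap("top");s=cap("scene")
def mask(c,lo,hi,x0,y0,x1,y1,smin=120,vmin=40):
    h=cv2.cvtColor(c["pixels"],cv2.COLOR_RGB2HSV).astype(int); m=(((h[...,0]-lo)%180)<=((hi-lo)%180))&(h[...,1]>smin)&(h[...,2]>vmin)
    o=np.zeros_like(m);o[y0:y1,x0:x1]=m[y0:y1,x0:x1];return o
def info(m):
    v,u=np.nonzero(m);return np.array([u.mean(),v.mean()]),len(u)
def hullc(c,P):
    q=cv2.convexHull(proj(c,P).astype(np.float32));m=cv2.moments(q);return np.array([m['m10'],m['m01']])/m['m00'],m['m00']
reg={'red':[(170,6,335,222,360,255),(170,6,272,205,302,245)],'green':[(40,85,322,258,352,285),(40,85,295,190,318,222)]}
for n,sx in(('red',35),('green',-35)):
    o=[info(mask(cc,*r)) for cc,r in zip((c,s),reg[n])]
    def P(xy): return np.vstack([T([xy[0],xy[1],st[2]],box(-15,15,-5,5,z)) for z in(52,92)])
    f=lambda xy:np.concatenate([hullc(cc,P(xy))[0]-oo[0] for cc,oo in zip((c,s),o)])
    x0=T(st,[[sx,0,0]])[0,:2]; r=least_squares(f,x0,x_scale=.01,diff_step=1e-4); print(n,x0,r.x,r.fun.round(2),[oo[1] for oo in o],[hullc(cc,P(r.x))[1] for cc in(c,s)])
# gold plug
for cc,rg in((c,(12,30,462,232,488,258)),(s,(12,30,148,190,176,215))):
    m=mask(cc,*rg,smin=90,vmin=90);u,n=info(m);print('plug',u,n,ray(cc,u,.062))
print('lock pred',k)
for cc,rg in((c,(5,14,130,235,160,262)),(s,(5,14,488,258,520,282))):
    m=mask(cc,*rg,smin=170,vmin=90);u,n=info(m);v,uu=np.nonzero(m);print('trig',u,n,ray(cc,u,.07 if cc is s else .08),uu.min(),uu.max(),v.min(),v.max())
print('trig pred centre',T(sc,[[32,26,70]]))
cv2.imwrite('pics/t2.png',np.vstack([np.hstack([tile(c,'scanner',sc,95,200,0,3.2),tile(s,'scanner',sc,435,225,0,3)]),np.hstack([tile(s,'keypad',k,85,170,0,2.8),tile(s,'stand',st,245,185,0,4)])]))
E
```

```text
red [ 0.56602647 -0.04125482] [ 0.56626652 -0.04418996] [0.78 0.79 0.5  1.17] [80, 74] [97.2888583203312, 224.78868468967266]
green [ 0.49722258 -0.02836973] [ 0.50007138 -0.02727207] [0.68 0.14 0.6  0.43] [76, 88] [92.83077325625345, 208.29081448633224]
plug [475.58421053 243.50526316] 190 [ 0.56651922 -0.31710808  0.062     ]
plug [159.71830986 198.33802817] 142 [ 0.57083143 -0.31667337  0.062     ]
lock pred [0.5671719928958594, -0.3171604034638593, -0.3203305808391577]
trig [144.12941176 247.67058824] 85 [0.53504631 0.36907687 0.08      ] 134 154 241 254
trig [504.84415584 265.87012987] 77 [0.52924173 0.37358618 0.07      ] 495 515 262 270
trig pred centre [[0.53145136 0.36051621 0.07      ]]
```

View pics/t2.png

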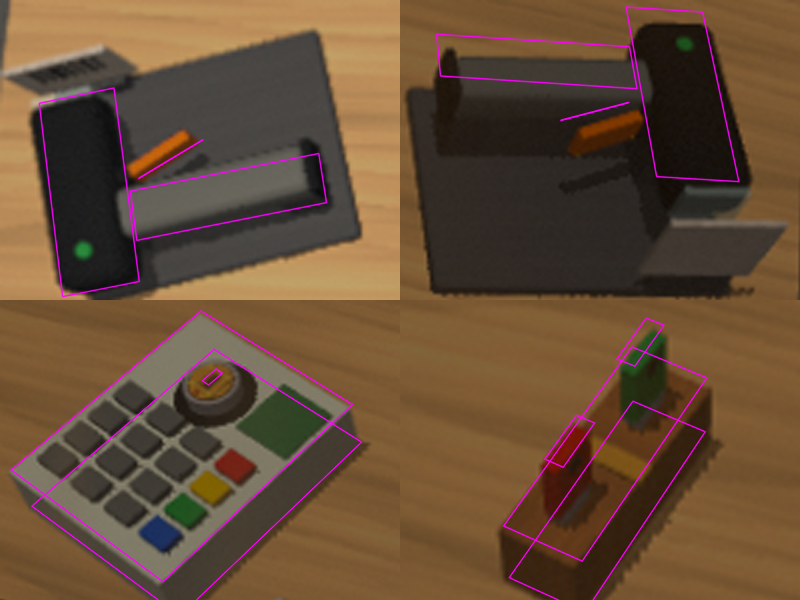

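```bash
python3 - <<'E'
from fit import *
import json
k,sc,st=json.load(open('p.json'))
c=cap("top");s=cap("scene")
H=[[83,103,92],[83,53,92],[-43,53,92],[-43,103,92]]
tt=lambda L:[(95+(a+.5)/3.2-.5,200+(b+.5)/3.2-.5) for a,b in L]
ss=lambda L:[(435+(a+.5)/3-.5,225+(b+.5)/3-.5) for a,b in L]
G=[[16,-70,86],[-16,-70,86]]
Tc=[[32.5,24,76]]
obs=[(c,H,tt([(33,105),(110,93),(140,283),(62,296)])),(c,G,tt([(307,141),(325,198)])),(s,[H[3],H[2],H[1],H[0]],ss([(305,27),(238,27),(262,187),(350,183)])),
 (s,[[-16,-70,86],[-16,50,86]],ss([(50,55),(235,60)])),(c,Tc*3,[(144.1,247.7)]*3),(s,[[32.5,24,72]]*3,[(504.8,265.9)]*3)]
n,r=fit(obs,sc);print(n,r.round(1).tolist()); print(T(n,[[32.5,24,70]]))
k[0],k[1]=.5675,-.317
json.dump([k,n.tolist(),st],open('p.json','w'))
cv2.imwrite('pics/t3.png',np.hstack([tile(c,'scanner',n,95,200,0,3.2),tile(s,'scanner',n,435,225,0,3)]))
E
```

```text
[0.5099499  0.33552204 0.2675206 ] [[-2.7, -0.4], [-3.6, -2.3], [-2.9, -1.8], [-2.3, -0.2], [-0.5, 0.6], [-3.2, -2.0], [1.6, -4.4], [-1.4, -5.3], [3.7, -1.7], [1.5, 0.4], [-1.2, -3.4], [-0.3, -3.0], [1.5, 0.4], [1.5, 0.4], [1.5, 0.4], [-3.3, 1.0], [-3.3, 1.0], [-3.3, 1.0]]
[[0.53494967 0.36725943 0.07      ]]
```

View pics/t3.png

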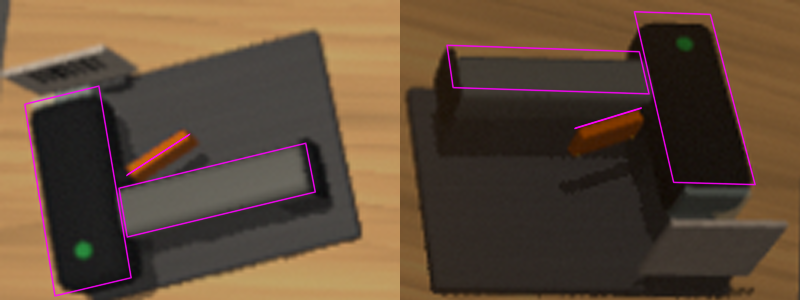

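```bash
cat > mv.py <<'E'
from fit import *
from scipy.spatial.transform import Rotation as Ro
import json
k,sc,st=json.load(open('p.json'))
def state():
    o=monitor.get_obs(); R=Ro.from_euler('xyz',o['orientation']).as_matrix(); return o,R
def rel(xyz,yaw):
    """shift in mm in current tool axes, twist so that tool z lies at world angle yaw (both half turns)"""
    o,R=state(); d=R.T@(np.array(xyz)-o['ee_pos'])*1000
    zy=np.arctan2(R[1,2],R[0,2]); tw=[-(yaw+a-zy) for a in(0,np.pi)]
    tw=[(t+np.pi)%(2*np.pi)-np.pi for t in tw]
    print('shift',d.round(1),'twist',np.round(tw,3),'zyaw',round(zy,3),'tilt',R[:,0].round(3),'j6',o['joint_positions'][5].round(3),'F',o['contact_force'].round(1),'w',round(o['grip_width'],4),'t',o['t'])
E
python3 - <<'E'
from mv import *
sc=[.512,.3325,.255]; json.dump([k,sc,st],open('p.json','w'))
p=T(sc,[[6,15,0]])[0]; print(p); rel([p[0],p[1],.2],sc[2])
E
```

```text
[0.5140223  0.34852842 0.        ]
shift [  31.2 -379.4  -83.2] twist [ 0.998 -2.144] zyaw 1.253 tilt [-0. -0. -1.] j6 -0.21 F [0.7 0.1 0.6] w 0.0851 t 0.4
```

Emit:
carry_out:
  plan:
    - {"y":-38,"z":-8.3,"x":3,"jaw":1}
    - {"y":-38,"z":-8.3,"x":3}
    - {"y":-38,"z":-8.3,"x":3}
    - {"y":-38,"z":-8.3,"x":3}
    - {"y":-38,"z":-8.3,"x":3}
    - {"y":-38,"z":-8.3,"x":3}
    - {"y":-38,"z":-8.3,"x":3}
    - {"y":-38,"z":-8.3,"x":3}
    - {"y":-38,"z":-8.3,"x":3}
    - {"y":-37.4,"z":-8.5,"x":4}
  newtons: 20

```text
invalid input at $.plan[0]: expected keys x, y, z, twist, jaw
```

Emit:
carry_out:
  plan:
    - {"twist":0.143}
    - {"twist":0.143}
    - {"twist":0.143}
    - {"twist":0.143}
    - {"twist":0.143}
    - {"twist":0.143}
    - {"twist":0.14}
    - {}

```text
invalid input at $.plan[0]: expected keys x, y, z, twist, jaw
```

```bash
python3 - <<'E'
from mv import *
p=T(sc,[[6,15,0]])[0]; rel([p[0],p[1],.055],sc[2])
E
```

```text
shift [ 176.2 -379.4  -83.2] twist [ 0.998 -2.144] zyaw 1.253 tilt [-0. -0. -1.] j6 -0.21 F [0.7 0.1 0.6] w 0.0851 t 0.4
```

Emit:
carry_out:
  plan:
    - {"x":3,"y":-38,"z":-8.3,"twist":0,"jaw":1}
    - {"x":3,"y":-38,"z":-8.3,"twist":0,"jaw":1}
    - {"x":3,"y":-38,"z":-8.3,"twist":0,"jaw":1}
    - {"x":3,"y":-38,"z":-8.3,"twist":0,"jaw":1}
    - {"x":3,"y":-38,"z":-8.3,"twist":0,"jaw":1}
    - {"x":3,"y":-38,"z":-8.3,"twist":0,"jaw":1}
    - {"x":3,"y":-38,"z":-8.3,"twist":0,"jaw":1}
    - {"x":3,"y":-38,"z":-8.3,"twist":0,"jaw":1}
    - {"x":3,"y":-38,"z":-8.3,"twist":0,"jaw":1}
    - {"x":4,"y":-37.4,"z":-8.5,"twist":0,"jaw":1}
  newtons: 20

```text
t: 1.4
ee_pos: [0.5155, 0.3476, 0.2004]
orientation: [-0.658, 1.57, 0.595]
contact_force: [0.3, 1.3, 0.0]
grip_width: 0.0851
```

Emit:
carry_out:
  plan:
    - {"x":0,"y":0,"z":0,"twist":0.143,"jaw":1}
    - {"x":0,"y":0,"z":0,"twist":0.143,"jaw":1}
    - {"x":0,"y":0,"z":0,"twist":0.143,"jaw":1}
    - {"x":0,"y":0,"z":0,"twist":0.143,"jaw":1}
    - {"x":0,"y":0,"z":0,"twist":0.143,"jaw":1}
    - {"x":0,"y":0,"z":0,"twist":0.143,"jaw":1}
    - {"x":0,"y":0,"z":0,"twist":0.14,"jaw":1}
    - {"x":0,"y":0,"z":0,"twist":0,"jaw":1}

```text
t: 2.2
ee_pos: [0.5141, 0.3486, 0.2003]
orientation: [-2.791, 1.571, -2.536]
contact_force: [0.4, -0.8, -0.2]
grip_width: 0.0856
```

```bash
python3 - <<'E'
from mv import *
p=T(sc,[[6,15,0]])[0]; rel([p[0],p[1],.055],sc[2])
E
```

```text
shift [ 1.453e+02 -1.000e-01 -1.000e-01] twist [-0.     3.141] zyaw 0.255 tilt [-0. -0. -1.] j6 0.147 F [ 0.4 -0.8 -0.2] w 0.0856 t 2.2
```

Emit:
carry_out:
  plan:
    - {"x":40,"y":0,"z":5,"twist":0,"jaw":1}
    - {"x":40,"y":0,"z":0,"twist":0,"jaw":1}
    - {"x":15,"y":0,"z":0,"twist":0,"jaw":1}
    - {"x":0,"y":0,"z":0,"twist":0,"jaw":1}

```text
t: 2.6
ee_pos: [0.5169, 0.349, 0.1024]
orientation: [-2.994, 1.565, -2.737]
contact_force: [-0.1, 0.4, -0.6]
grip_width: 0.0854
```

```bash
python3 - <<'E'
from mv import *
M['scanner']=[box(-16,16,-70,53,86)]
c=cap("top");s=cap("scene")
cv2.imwrite('pics/t4.png',np.hstack([tile(c,'scanner',sc,95,200,0,3.2),tile(s,'scanner',sc,435,215,0,3)]))
E
```

```text
(no output)
```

View pics/t4.png

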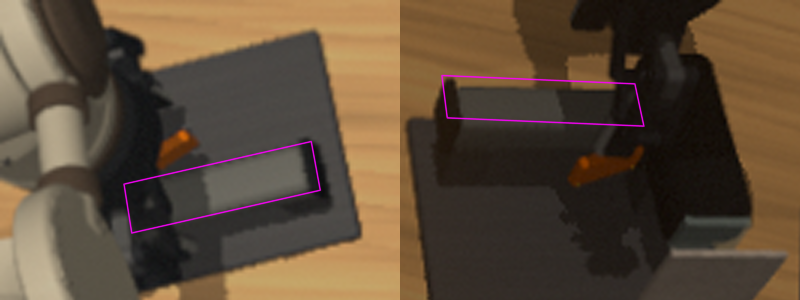

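```bash
python3 - <<'E'
from mv import *
c=cap("top");s=cap("scene")
def inv(p): 
    d=np.array(p[:2])-sc[:2]; a=sc[2]; return (np.array([[np.cos(a),np.sin(a)],[-np.sin(a),np.cos(a)]])@d*1000).round(1)
print('tip scene bottom',inv(ray(s,(435+172/3,215+183/3),.058)),'top',inv(ray(s,(435+168/3,215+170/3),.082)),'hinge top scene',inv(ray(s,(435+240/3,215+147/3),.082)))
print('tip top', inv(ray(c,(95+192/3.2,200+133/3.2),.082)))
print('cap end: scene',inv(ray(s,(435+57/3,215+88/3),.086)),'top',inv(ray(c,(95+304/3.2,200+145/3.2),.086)),inv(ray(c,(95+316/3.2,200+190/3.2),.086)))
print('grip back edge scene',inv(ray(s,(435+130/3,215+89/3),.086)))
print(inv(monitor.get_obs()['ee_pos']))
E
```

```text
tip scene bottom [42.8 12.7] top [48.9  2.4] hinge top scene [30.  50.3]
tip top [38.5  4.6]
cap end: scene [ -5.8 -60.6] top [ 13.6 -65.9] [-16.4 -68.2]
grip back edge scene [ -7.4 -14.4]
[12.9 15.4]
```

Emit:
carry_out:
  plan:
    - {"x":20,"y":0,"z":1,"twist":0,"jaw":1}
    - {"x":20,"y":0,"z":0,"twist":0,"jaw":1}
    - {"x":7,"y":0,"z":0,"twist":0,"jaw":1}
    - {"x":0,"y":0,"z":0,"twist":0,"jaw":1}

```text
t: 3.2
ee_pos: [0.5199, 0.3501, 0.0585]
orientation: [-2.97, 1.57, -2.715]
contact_force: [-0.1, 0.8, 0.7]
grip_width: 0.0856
```

```bash
python3 - <<'E'
from mv import *
p=T(sc,[[14,19,0]])[0]; rel([p[0],p[1],.055],sc[2])
E
```

```text
shift [3.5 4.  2. ] twist [ 0.    -3.141] zyaw 0.255 tilt [-0. -0. -1.] j6 0.145 F [-0.1  0.8  0.7] w 0.0856 t 3.2
```

Emit:
carry_out:
  plan:
    - {"x":6,"y":3,"z":-3,"twist":0,"jaw":0.6}
    - {"x":0,"y":0,"z":0,"twist":0,"jaw":0.35}
    - {"x":0,"y":0,"z":0,"twist":0,"jaw":0.35}
    - {"x":0,"y":0,"z":0,"twist":0,"jaw":0.35}

```text
t: 3.6
ee_pos: [0.5176, 0.3527, 0.0537]
orientation: [0.116, 1.567, 0.371]
contact_force: [3.2, 0.1, 2.0]
grip_width: 0.0578
```

Emit:
carry_out:
  plan:
    - {"x":0,"y":0,"z":0,"twist":0,"jaw":0.2}
    - {"x":0,"y":0,"z":0,"twist":0,"jaw":0.2}
    - {"x":0,"y":0,"z":0,"twist":0,"jaw":0.2}
    - {"x":0,"y":0,"z":0,"twist":0,"jaw":0.2}

```text
t: 4.0
ee_pos: [0.5167, 0.3524, 0.0526]
orientation: [0.094, 1.57, 0.349]
contact_force: [5.0, 0.4, 2.9]
grip_width: 0.0516
```

Emit:
carry_out:
  plan:
    - {"x":0,"y":0,"z":-1,"twist":0,"jaw":0.1}
    - {"x":0,"y":0,"z":-1,"twist":0,"jaw":0.1}
    - {"x":0,"y":0,"z":-1,"twist":0,"jaw":0.05}
    - {"x":0,"y":0,"z":0,"twist":0,"jaw":0.05}

```text
t: 4.4
ee_pos: [0.5141, 0.3514, 0.0526]
orientation: [-0.189, 1.569, 0.066]
contact_force: [6.1, -1.3, 3.5]
grip_width: 0.0449
```

Emit:
carry_out:
  plan:
    - {"x":0,"y":0,"z":0,"twist":0,"jaw":-0.1}
    - {"x":0,"y":0,"z":0,"twist":0,"jaw":-0.1}
    - {"x":0,"y":0,"z":0,"twist":0,"jaw":-0.1}

```text
t: 4.7
ee_pos: [0.5141, 0.3514, 0.0527]
orientation: [-0.28, 1.569, -0.024]
contact_force: [5.1, -1.1, 3.7]
grip_width: 0.0432
```

Emit:
carry_out:
  plan:
    - {"x":0,"y":0,"z":0,"twist":0,"jaw":-0.4}
    - {"x":0,"y":0,"z":0,"twist":0,"jaw":-0.4}
    - {"x":0,"y":0,"z":0,"twist":0,"jaw":-0.4}
    - {"x":0,"y":0,"z":0,"twist":0,"jaw":-0.4}
  newtons: 30

```text
t: 5.1
ee_pos: [0.514, 0.3513, 0.0528]
orientation: [-0.321, 1.569, -0.065]
contact_force: [5.3, -1.6, 5.1]
grip_width: 0.0432
```

```bash
python3 - <<'E'
from mv import *
o,R=state();print(o['grip_width'],R.T@o['contact_force'])
c=cap("top");s=cap("scene")
M['scanner']=[]
cv2.imwrite('pics/t5.png',np.hstack([tile(c,'scanner',sc,95,200,0,3.2),tile(s,'scanner',sc,435,215,0,3)]))
E
```

```text
0.043196534985194344 [-5.10786154 -2.83443226  4.69510624]
```

View pics/t5.png

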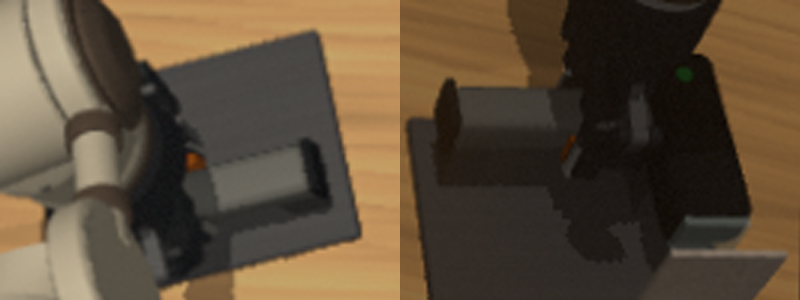

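The width is fixed at 43 mm under a stronger squeeze and the trigger tip (tile 192,160) lies along the grip, so it is fully pulled. Next I release it and go up.

Emit:
carry_out:
  plan:
    - {"x":0,"y":0,"z":0,"twist":0,"jaw":0.6}
    - {"x":0,"y":0,"z":3,"twist":0,"jaw":1}
    - {"x":0,"y":0,"z":3,"twist":0,"jaw":1}
    - {"x":0,"y":0,"z":0,"twist":0,"jaw":1}
    - {"x":-15,"y":0,"z":0,"twist":0,"jaw":1}
    - {"x":-40,"y":0,"z":0,"twist":0,"jaw":1}
    - {"x":-45,"y":0,"z":0,"twist":0,"jaw":1}
    - {"x":-40,"y":0,"z":0,"twist":0,"jaw":1}
  newtons: 30

```text
t: 6.0
ee_pos: [0.519, 0.353, 0.1955]
orientation: [0.244, 1.57, 0.499]
contact_force: [0.2, 0.2, 0.4]
grip_width: 0.0854
```

```bash
python3 - <<'E'
from mv import *
# red key: xy from silhouette/stand blend; pinch dir = key y
rk=[.5662,-.0435]
rel([rk[0],rk[1],.2],st[2]+np.pi/2)
print('tool z yaw options at lock', k[2]+np.pi/2)
E
```

```text
shift [  -4.6 -395.6  -54.3] twist [-1.131  2.011] zyaw 0.255 tilt [ 0.001  0.    -1.   ] j6 0.15 F [0.2 0.2 0.4] w 0.0854 t 6.0
tool z yaw options at lock 1.250465745955739
```

Emit:
carry_out:
  plan:
    - {"x":0,"y":-39.5,"z":-5.4,"twist":0,"jaw":1}
    - {"x":0,"y":-39.5,"z":-5.4,"twist":0,"jaw":1}
    - {"x":0,"y":-39.5,"z":-5.4,"twist":0,"jaw":1}
    - {"x":0,"y":-39.5,"z":-5.4,"twist":0,"jaw":1}
    - {"x":0,"y":-39.5,"z":-5.4,"twist":0,"jaw":1}
    - {"x":0,"y":-39.5,"z":-5.4,"twist":0,"jaw":1}
    - {"x":0,"y":-39.5,"z":-5.4,"twist":0,"jaw":1}
    - {"x":0,"y":-39.5,"z":-5.4,"twist":0,"jaw":1}
    - {"x":0,"y":-39.5,"z":-5.4,"twist":0,"jaw":1}
    - {"x":0,"y":-40,"z":-5.7,"twist":0,"jaw":1}

```text
t: 7.0
ee_pos: [0.5662, -0.0448, 0.1936]
orientation: [-0.283, 1.57, -0.028]
contact_force: [-0.1, 0.2, 0.6]
grip_width: 0.0853
```

Emit:
carry_out:
  plan:
    - {"x":0,"y":0,"z":0,"twist":-0.141,"jaw":1}
    - {"x":0,"y":0,"z":0,"twist":-0.141,"jaw":1}
    - {"x":0,"y":0,"z":0,"twist":-0.141,"jaw":1}
    - {"x":0,"y":0,"z":0,"twist":-0.141,"jaw":1}
    - {"x":0,"y":0,"z":0,"twist":-0.141,"jaw":1}
    - {"x":0,"y":0,"z":0,"twist":-0.141,"jaw":0.6}
    - {"x":0,"y":0,"z":0,"twist":-0.141,"jaw":0}
    - {"x":0,"y":0,"z":0,"twist":-0.144,"jaw":-0.1}
    - {"x":0,"y":0,"z":0,"twist":0,"jaw":-0.1}

```text
t: 7.9
ee_pos: [0.5662, -0.0433, 0.1933]
orientation: [-1.618, 1.57, -0.231]
contact_force: [-0.4, -0.4, -0.4]
grip_width: 0.0383
```

```bash
python3 - <<'E'
from mv import *
rk=[.5662,-.0435]
rel([rk[0],rk[1],.057],st[2]+np.pi/2)
c=cap("top");h=cv2.cvtColor(c["pixels"],cv2.COLOR_RGB2HSV)
# verify trigger back at rest (same centroid as before 144.1,247.7)
r=h[235:262,130:160];m=(r[...,0]>=5)&(r[...,0]<=14)&(r[...,1]>170)&(r[...,2]>90);v,u=np.nonzero(m);print(u.mean()+130,v.mean()+235,len(u))
E
```

```text
shift [136.3   0.   -0.2] twist [ 1.000e-03 -3.141e+00] zyaw 1.386 tilt [ 0. -0. -1.] j6 -1.675 F [-0.4 -0.4 -0.4] w 0.0383 t 7.9
144.45555555555555 247.5 90
```

Emit:
carry_out:
  plan:
    - {"x":40,"y":0,"z":0,"twist":0,"jaw":-0.1}
    - {"x":40,"y":0,"z":0,"twist":0,"jaw":-0.1}
    - {"x":30,"y":0,"z":0,"twist":0,"jaw":-0.1}
    - {"x":20,"y":0,"z":0,"twist":0,"jaw":-0.1}
    - {"x":7,"y":0,"z":0,"twist":0,"jaw":-0.1}
    - {"x":0,"y":0,"z":0,"twist":0,"jaw":-0.2}
    - {"x":0,"y":0,"z":0,"twist":0,"jaw":-0.4}
    - {"x":0,"y":0,"z":0,"twist":0,"jaw":-0.6}
    - {"x":0,"y":0,"z":0,"twist":0,"jaw":-0.7}
  newtons: 20

```text
t: 8.85
ee_pos: [0.5674, -0.0436, 0.0567]
orientation: [-1.643, 1.568, -0.257]
contact_force: [0.9, 0.0, 0.3]
grip_width: 0.0129
```

```bash
python3 - <<'E'
from mv import *
o,R=state();print(o['ee_pos'],o['grip_width'],R.T@o['contact_force'])
c=cap("top");s=cap("scene")
M['stand']=[]
cv2.imwrite('pics/t6.png',np.hstack([tile(c,'stand',st,290,205,0,4),tile(s,'stand',st,245,185,0,4)]))
E
```

```text
[ 0.56736466 -0.04362505  0.05672429] 0.012857655554992234 [-0.30457952 -0.89611752  0.19509313]
```

View pics/t6.png

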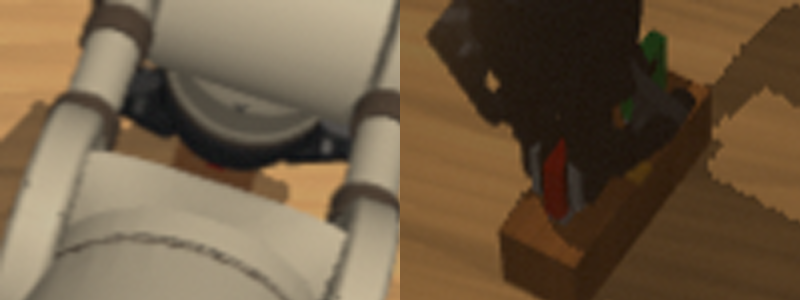

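Emit:
carry_out:
  plan:
    - {"x":0,"y":0,"z":0,"twist":0,"jaw":-0.8}
    - {"x":0,"y":0,"z":0,"twist":0,"jaw":-0.9}
    - {"x":0,"y":0,"z":0,"twist":0,"jaw":-1}
    - {"x":0,"y":0,"z":0,"twist":0,"jaw":-1}
  newtons: 20

```text
t: 9.35
ee_pos: [0.5669, -0.0434, 0.056]
orientation: [-1.437, 1.57, -0.051]
contact_force: [-0.8, 1.9, 5.8]
grip_width: 0.0098
```

```bash
python3 - <<'E'
from mv import *
o,R=state();print(o['ee_pos'],o['grip_width'],R.T@o['contact_force'],o['moment'])
E
```

```text
[ 0.56688055 -0.04335721  0.05600942] 0.009797375327667923 [-5.76675924  1.09525673  1.71506859] [0.37560169 0.1132986  0.03613101]
```

Emit:
carry_out:
  plan:
    - {"x":0,"y":0,"z":0,"twist":0,"jaw":-1}
    - {"x":-5,"y":0,"z":0,"twist":0,"jaw":-1}
    - {"x":-10,"y":0,"z":0,"twist":0,"jaw":-1}
    - {"x":-20,"y":0,"z":0,"twist":0,"jaw":-1}
    - {"x":-25,"y":0,"z":0,"twist":0,"jaw":-1}
    - {"x":-25,"y":0,"z":0,"twist":0,"jaw":-1}
    - {"x":-15,"y":0,"z":0,"twist":0,"jaw":-1}
    - {"x":0,"y":0,"z":0,"twist":0,"jaw":-1}
  newtons: 60

```text
t: 10.15
ee_pos: [0.5679, -0.044, 0.1581]
orientation: [-1.738, 1.566, -0.352]
contact_force: [0.0, -0.1, 0.3]
grip_width: 0.0091
```

```bash
python3 - <<'E'
from mv import *
o,R=state();print(o['ee_pos'],o['grip_width'],R.T@o['contact_force'])
rel([k[0],k[1],.156],k[2]+np.pi/2)
E
```

```text
[ 0.5679246  -0.04403196  0.15813645] 0.009072230595699452 [-0.33994206 -0.05174189 -0.0598306 ]
shift [   2.6  -49.7 -268.4] twist [ 0.136 -3.006] zyaw 1.386 tilt [ 0.005 -0.002 -1.   ] j6 -1.675 F [ 0.  -0.1  0.3] w 0.0091 t 10.15
```

Emit:
carry_out:
  plan:
    - {"x":0,"y":-7.1,"z":-38.3,"twist":0,"jaw":-1}
    - {"x":0,"y":-7.1,"z":-38.3,"twist":0,"jaw":-1}
    - {"x":0,"y":-7.1,"z":-38.3,"twist":0,"jaw":-1}
    - {"x":0,"y":-7.1,"z":-38.3,"twist":0,"jaw":-1}
    - {"x":0,"y":-7.1,"z":-38.3,"twist":0,"jaw":-1}
    - {"x":0,"y":-7.1,"z":-38.3,"twist":0,"jaw":-1}
    - {"x":0,"y":-7.1,"z":-38.6,"twist":0,"jaw":-1}
    - {"x":0,"y":0,"z":0,"twist":0.136,"jaw":-1}
    - {"x":15,"y":0,"z":0,"twist":0,"jaw":-1}
    - {"x":15,"y":0,"z":0,"twist":0,"jaw":-1}
    - {"x":5,"y":0,"z":0,"twist":0,"jaw":-1}
    - {"x":0,"y":0,"z":0,"twist":0,"jaw":-1}

```text
t: 11.35
ee_pos: [0.5648, -0.3144, 0.1176]
orientation: [1.198, 1.566, 2.45]
contact_force: [0.2, -0.2, -0.9]
grip_width: 0.009
```

```bash
python3 - <<'E'
from mv import *
rel([k[0],k[1],.073],k[2]+np.pi/2)
o,R=state(); print(o['ee_pos'])
c=cap("top");s=cap("scene")
M['keypad']=[box(-7,7,-3.4,3.4,62)]
z=(o['ee_pos'][2]-.011)*1000; kk=[o['ee_pos'][0],o['ee_pos'][1],k[2]]
M['key']=[box(-15,15,-5,5,z+47),box(-15,15,-5,5,z+7),box(-6,6,-2.5,2.5,z-30)]
a=tile(s,'keypad',k,120,140,0,8,400,600); b=tile(s,'key',kk,120,140,0,8,400,600)
cv2.imwrite('pics/t7.png',np.hstack([a,b]))
E
```

```text
shift [44.6 -3.6 -1.7] twist [ 2.00e-03 -3.14e+00] zyaw 1.252 tilt [-0.004  0.003 -1.   ] j6 -1.947 F [ 0.2 -0.2 -0.9] w 0.009 t 11.35
[ 0.56480084 -0.31442935  0.11760919]
```

View pics/t7.png

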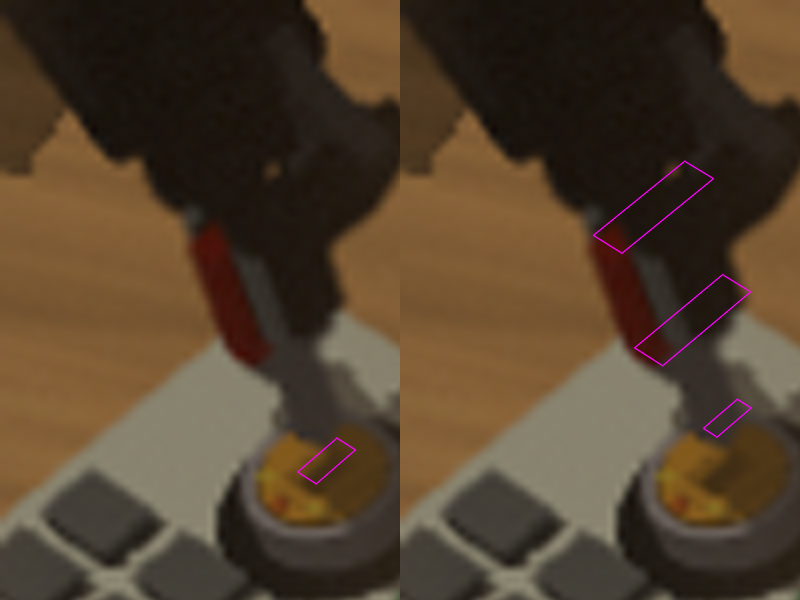

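Emit:
carry_out:
  plan:
    - {"x":0,"y":-4.5,"z":-1.4,"twist":0,"jaw":-1}
    - {"x":0,"y":0,"z":0,"twist":0,"jaw":-1}
    - {"x":5,"y":0,"z":0,"twist":0,"jaw":-1}
    - {"x":5,"y":0,"z":0,"twist":0,"jaw":-1}
    - {"x":3,"y":0,"z":0,"twist":0,"jaw":-1}
    - {"x":0,"y":0,"z":0,"twist":0,"jaw":-1}

```text
t: 12.05
ee_pos: [0.5692, -0.3187, 0.1062]
orientation: [1.207, 1.569, 2.457]
contact_force: [-0.9, 0.7, -0.4]
grip_width: 0.0092
```

```bash
cat > q.py <<'E'
from mv import *
o,R=state(); L=Ro.from_euler('z',-k[2]).as_matrix()
print('dev from lock in keypad axes mm',(L@(o['ee_pos']-[k[0],k[1],.073])*1000).round(1),'F keypad axes',(L@o['contact_force']).round(1),'M',(L@o['moment']).round(2),'tilt',R[:,0].round(3),'zyaw-k',round(np.arctan2(R[1,2],R[0,2])-k[2]-np.pi/2,3),'w',round(o['grip_width'],4),'t',o['t'],'j6',o['joint_positions'][5].round(2))
E
python3 q.py
```

```text
dev from lock in keypad axes mm [ 2.1 -1.1 33.2] F keypad axes [-1.1  0.4 -0.4] M [0.02 0.05 0.  ] tilt [-0.001  0.001 -1.   ] zyaw-k -0.001 w 0.0092 t 12.05 j6 -1.95
```

Emit:
carry_out:
  plan:
    - {"x":2,"y":0,"z":0.8,"twist":0,"jaw":-1}
    - {"x":2,"y":0,"z":0,"twist":0,"jaw":-1}
    - {"x":2,"y":0,"z":0,"twist":0,"jaw":-1}
    - {"x":2,"y":0,"z":0,"twist":0,"jaw":-1}
    - {"x":0,"y":0,"z":0,"twist":0,"jaw":-1}

```text
t: 12.55
ee_pos: [0.5702, -0.3186, 0.1029]
orientation: [-3.07, 1.57, -1.819]
contact_force: [-7.7, 4.4, 17.7]
grip_width: 0.009
```

```bash
python3 q.py
```

```text
dev from lock in keypad axes mm [ 3.1 -0.7 29.9] F keypad axes [-8.7  1.7 17.7] M [0.5  1.74 0.03] tilt [-0.    -0.001 -1.   ] zyaw-k 0.0 w 0.009 t 12.55 j6 -1.94
```

Emit:
carry_out:
  plan:
    - {"x":-3,"y":2.5,"z":0,"twist":0,"jaw":-1}
    - {"x":0,"y":0,"z":0,"twist":0,"jaw":-1}
    - {"x":2,"y":0,"z":0,"twist":0,"jaw":-1}
    - {"x":2,"y":0,"z":0,"twist":0,"jaw":-1}
    - {"x":0,"y":0,"z":0,"twist":0,"jaw":-1}

```text
t: 13.05
ee_pos: [0.5672, -0.3172, 0.0972]
orientation: [1.198, 1.569, 2.448]
contact_force: [-0.2, 0.7, -0.5]
grip_width: 0.0093
```

```bash
python3 q.py
```

```text
dev from lock in keypad axes mm [-0.3 -0.3 24.2] F keypad axes [-0.5  0.6 -0.5] M [ 0.   -0.   -0.01] tilt [-0.001  0.001 -1.   ] zyaw-k -0.0 w 0.0093 t 13.05 j6 -1.95
```

Emit:
carry_out:
  plan:
    - {"x":2,"y":0,"z":0,"twist":0,"jaw":-1}
    - {"x":2,"y":0,"z":0,"twist":0,"jaw":-1}
    - {"x":2,"y":0,"z":0,"twist":0,"jaw":-1}
    - {"x":0,"y":0,"z":0,"twist":0,"jaw":-1}

```text
t: 13.45
ee_pos: [0.5675, -0.3176, 0.0931]
orientation: [1.85, 1.57, 3.1]
contact_force: [-2.6, 1.5, 4.4]
grip_width: 0.0094
```

```bash
python3 q.py
```

```text
dev from lock in keypad axes mm [ 0.2 -0.6 20.1] F keypad axes [-2.9  0.6  4.4] M [ 0.06  0.65 -0.07] tilt [-0.001  0.    -1.   ] zyaw-k -0.0 w 0.0094 t 13.45 j6 -1.95
```

Emit:
carry_out:
  plan:
    - {"x":2,"y":0,"z":0,"twist":0.02,"jaw":-1}
    - {"x":1,"y":0,"z":0,"twist":-0.02,"jaw":-1}
    - {"x":1,"y":0.5,"z":0,"twist":-0.02,"jaw":-1}
    - {"x":1,"y":-0.5,"z":0,"twist":0.02,"jaw":-1}
    - {"x":0,"y":0,"z":0,"twist":0,"jaw":-1}

```text
t: 13.95
ee_pos: [0.5682, -0.318, 0.0921]
orientation: [-2.505, 1.57, -1.255]
contact_force: [-9.6, 5.5, 23.7]
grip_width: 0.009
```

```bash
python3 q.py
```

```text
dev from lock in keypad axes mm [ 0.9 -0.7 19.1] F keypad axes [-10.9   2.2  23.7] M [ 0.66  2.21 -0.03] tilt [ 0.    -0.001 -1.   ] zyaw-k -0.0 w 0.009 t 13.95 j6 -1.95
```

Emit:
carry_out:
  plan:
    - {"x":0,"y":1.2,"z":0,"twist":0,"jaw":-1}
    - {"x":0,"y":0,"z":0,"twist":0.05,"jaw":-1}
    - {"x":0,"y":0,"z":0,"twist":-0.1,"jaw":-1}
    - {"x":0,"y":0,"z":0,"twist":0.05,"jaw":-1}
    - {"x":0,"y":0,"z":0,"twist":0,"jaw":-1}

```text
t: 14.45
ee_pos: [0.5662, -0.3173, 0.0877]
orientation: [1.963, 1.57, -3.071]
contact_force: [-2.0, 0.7, 3.8]
grip_width: 0.0094
```

```bash
python3 q.py
```

```text
dev from lock in keypad axes mm [-1.2 -0.7 14.7] F keypad axes [-2.1 -0.   3.8] M [0.   0.6  0.01] tilt [-0.001 -0.    -1.   ] zyaw-k -0.001 w 0.0094 t 14.45 j6 -1.95
```

Emit:
carry_out:
  plan:
    - {"x":2,"y":0,"z":0,"twist":0,"jaw":-1}
    - {"x":2,"y":-0.5,"z":0,"twist":0.03,"jaw":-1}
    - {"x":2,"y":0,"z":0,"twist":-0.06,"jaw":-1}
    - {"x":1,"y":0,"z":0,"twist":0.03,"jaw":-1}
    - {"x":0,"y":0,"z":0,"twist":0,"jaw":-1}

```text
t: 14.95
ee_pos: [0.5667, -0.3178, 0.0817]
orientation: [2.729, 1.57, -2.303]
contact_force: [-4.6, 1.2, 9.7]
grip_width: 0.0095
```

```bash
python3 q.py
```

```text
dev from lock in keypad axes mm [-0.5 -1.1  8.7] F keypad axes [-4.8 -0.3  9.7] M [-0.1   1.09 -0.01] tilt [-0.001 -0.001 -1.   ] zyaw-k 0.0 w 0.0095 t 14.95 j6 -1.95
```

Emit:
carry_out:
  plan:
    - {"x":2,"y":0,"z":0,"twist":0.03,"jaw":-1}
    - {"x":1,"y":0.5,"z":0.3,"twist":-0.06,"jaw":-1}
    - {"x":1,"y":-0.5,"z":0,"twist":0.06,"jaw":-1}
    - {"x":1,"y":0,"z":0,"twist":-0.03,"jaw":-1}
    - {"x":0,"y":0,"z":0,"twist":0,"jaw":-1}

```text
t: 15.45
ee_pos: [0.5678, -0.318, 0.0767]
orientation: [-2.11, 1.568, -0.858]
contact_force: [-1.4, 0.5, 4.3]
grip_width: 0.0092
```

```bash
python3 q.py
```

```text
dev from lock in keypad axes mm [ 0.6 -0.8  3.7] F keypad axes [-1.5  0.1  4.3] M [-0.21  0.13  0.02] tilt [ 0.002 -0.002 -1.   ] zyaw-k 0.001 w 0.0092 t 15.45 j6 -1.95
```

Emit:
carry_out:
  plan:
    - {"x":1.5,"y":0,"z":0,"twist":0.03,"jaw":-1}
    - {"x":1.5,"y":0,"z":0,"twist":-0.06,"jaw":-1}
    - {"x":1.5,"y":0,"z":0,"twist":0.03,"jaw":-1}
    - {"x":0,"y":0,"z":0,"twist":0,"jaw":-1}

```text
t: 15.85
ee_pos: [0.5679, -0.318, 0.073]
orientation: [-2.128, 1.568, -0.877]
contact_force: [-4.1, 0.3, 10.7]
grip_width: 0.0094
```

```bash
python3 q.py
```

```text
dev from lock in keypad axes mm [ 0.7 -0.9 -0. ] F keypad axes [-4.  -1.  10.7] M [0.04 0.69 0.03] tilt [ 0.002 -0.002 -1.   ] zyaw-k 0.0 w 0.0094 t 15.85 j6 -1.95
```

Emit:
carry_out:
  plan:
    - {"x":1,"y":0,"z":0,"twist":0.03,"jaw":-1}
    - {"x":1,"y":0,"z":0,"twist":-0.06,"jaw":-1}
    - {"x":0,"y":0,"z":0,"twist":0.03,"jaw":-1}
    - {"x":0,"y":0,"z":0,"twist":0,"jaw":-1}

```text
t: 16.25
ee_pos: [0.568, -0.3182, 0.0728]
orientation: [-2.273, 1.568, -1.022]
contact_force: [-7.6, 4.9, 19.3]
grip_width: 0.0092
```

```bash
python3 q.py
```

```text
dev from lock in keypad axes mm [ 0.8 -1.  -0.2] F keypad axes [-8.7  2.2 19.3] M [0.22 1.52 0.06] tilt [ 0.002 -0.003 -1.   ] zyaw-k 0.0 w 0.0092 t 16.25 j6 -1.95
```

Emit:
carry_out:
  plan:
    - {"x":1,"y":1,"z":0,"twist":0.05,"jaw":-1}
    - {"x":1,"y":0,"z":0.5,"twist":-0.1,"jaw":-1}
    - {"x":0,"y":0,"z":0.5,"twist":0.05,"jaw":-1}
    - {"x":0,"y":0,"z":0,"twist":0,"jaw":-1}
  newtons: 80

```text
t: 16.65
ee_pos: [0.568, -0.3182, 0.0727]
orientation: [-2.294, 1.565, -1.043]
contact_force: [-9.5, 2.6, 25.6]
grip_width: 0.0088
```

```bash
python3 q.py; python3 - <<'E'
from mv import *
s=cap("scene");M['keypad']=[]
cv2.imwrite('pics/t8.png',tile(s,'keypad',k,120,150,0,8,640,480))
E
```

```text
dev from lock in keypad axes mm [ 0.8 -1.  -0.3] F keypad axes [-9.9 -0.5 25.6] M [-0.04  1.82  0.07] tilt [ 0.003 -0.005 -1.   ] zyaw-k 0.0 w 0.0088 t 16.65 j6 -1.94
```

View pics/t8.png

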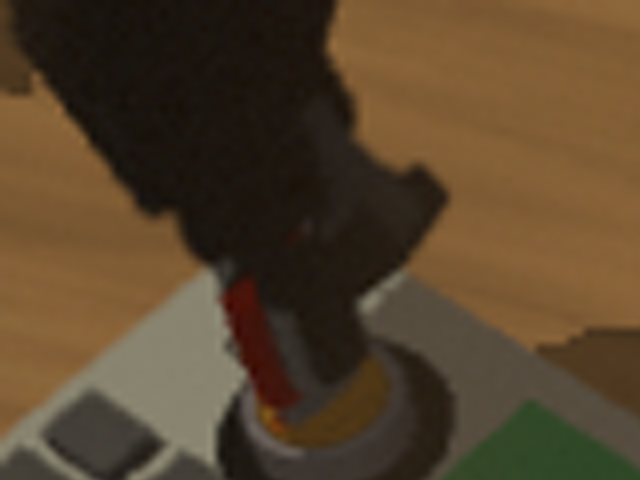

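Emit:
carry_out:
  plan:
    - {"x":-1,"y":0,"z":0,"twist":0.08,"jaw":-1}
    - {"x":0,"y":0,"z":0,"twist":0.08,"jaw":-1}
    - {"x":0,"y":0,"z":0,"twist":0.08,"jaw":-1}
    - {"x":0,"y":0,"z":0,"twist":0.08,"jaw":-1}
    - {"x":0,"y":0,"z":0,"twist":0.08,"jaw":-1}
    - {"x":0,"y":0,"z":0,"twist":0.08,"jaw":-1}

```text
t: 17.3
ee_pos: [0.5678, -0.3178, 0.0727]
orientation: [-1.763, 1.565, -0.994]
contact_force: [-7.2, 3.0, 21.8]
grip_width: 0.0091
```

```bash
python3 q.py
```

```text
dev from lock in keypad axes mm [ 0.6 -0.7 -0.3] F keypad axes [-7.8  0.6 21.8] M [-0.06  1.51  0.04] tilt [ 0.003 -0.004 -1.   ] zyaw-k -0.482 w 0.0091 t 17.3 j6 -1.46
```

Turning smoothly and staying home. Continuing.

Emit:
carry_out:
  plan:
    - {"x":0,"y":0,"z":0,"twist":0.1,"jaw":-1}
    - {"x":0,"y":0,"z":0,"twist":0.1,"jaw":-1}
    - {"x":0,"y":0,"z":0,"twist":0.1,"jaw":-1}
    - {"x":0,"y":0,"z":0,"twist":0.1,"jaw":-1}
    - {"x":0,"y":0,"z":0,"twist":0.1,"jaw":-1}
    - {"x":0,"y":0,"z":0,"twist":0.1,"jaw":-1}
    - {"x":0,"y":0,"z":0,"twist":0.1,"jaw":-1}
    - {"x":0,"y":0,"z":0,"twist":0.1,"jaw":-1}
    - {"x":0,"y":0,"z":0,"twist":0.1,"jaw":-1}
    - {"x":0,"y":0,"z":0,"twist":0.1,"jaw":-1}

```text
t: 18.3
ee_pos: [0.5691, -0.3173, 0.0728]
orientation: [-0.392, 1.564, -0.624]
contact_force: [-3.5, 3.5, 21.4]
grip_width: 0.0088
```

```bash
python3 q.py
```

```text
dev from lock in keypad axes mm [ 1.6  0.2 -0.2] F keypad axes [-4.4  2.2 21.4] M [0.4  0.9  0.09] tilt [ 0.006 -0.004 -1.   ] zyaw-k -1.483 w 0.0088 t 18.3 j6 -0.46
```

Emit:
carry_out:
  plan:
    - {"x":0,"y":0,"z":0,"twist":0.06,"jaw":-1}
    - {"x":0,"y":0,"z":0,"twist":0.06,"jaw":-1}
    - {"x":0,"y":0,"z":0,"twist":0.04,"jaw":-1}
    - {"x":0,"y":0,"z":0,"twist":0,"jaw":-1}

```text
t: 18.7
ee_pos: [0.569, -0.3173, 0.0728]
orientation: [-0.252, 1.564, -0.641]
contact_force: [-2.7, 3.7, 19.9]
grip_width: 0.009
```

```bash
python3 q.py
```

```text
dev from lock in keypad axes mm [ 1.5  0.2 -0.2] F keypad axes [-3.7  2.6 19.9] M [0.35 0.94 0.09] tilt [ 0.005 -0.004 -1.   ] zyaw-k -1.64 w 0.009 t 18.7 j6 -0.3
```

Emit:
carry_out:
  plan:
    - {"x":0,"y":0,"z":0,"twist":0.04,"jaw":-1}
    - {"x":0,"y":0,"z":0,"twist":0.04,"jaw":-1}
    - {"x":0,"y":0,"z":0,"twist":0,"jaw":-1}

```text
t: 19.0
ee_pos: [0.569, -0.3172, 0.0728]
orientation: [-0.18, 1.564, -0.649]
contact_force: [-2.8, 4.1, 20.0]
grip_width: 0.0091
```

```bash
python3 q.py
```

```text
dev from lock in keypad axes mm [ 1.4  0.3 -0.2] F keypad axes [-4.  3. 20.] M [0.4  1.03 0.15] tilt [ 0.005 -0.004 -1.   ] zyaw-k -1.719 w 0.0091 t 19.0 j6 -0.23
```

Emit:
carry_out:
  plan:
    - {"x":0,"y":0,"z":0,"twist":0.04,"jaw":-1}
    - {"x":0,"y":0,"z":0,"twist":0.04,"jaw":-1}
    - {"x":0,"y":0,"z":0,"twist":0,"jaw":-1}
  newtons: 100

```text
t: 19.3
ee_pos: [0.5691, -0.3172, 0.0729]
orientation: [-0.111, 1.564, -0.66]
contact_force: [-3.2, 4.2, 20.0]
grip_width: 0.0086
```

```bash
python3 q.py
```

```text
dev from lock in keypad axes mm [ 1.5  0.3 -0.1] F keypad axes [-4.3  2.9 20. ] M [0.44 0.89 0.39] tilt [ 0.005 -0.004 -1.   ] zyaw-k -1.799 w 0.0086 t 19.3 j6 -0.15
```

Emit:
carry_out:
  plan:
    - {"x":0,"y":0,"z":0,"twist":0,"jaw":-1}
    - {"x":0,"y":0,"z":0,"twist":0,"jaw":-1}
    - {"x":0,"y":0,"z":0,"twist":0,"jaw":-1}
    - {"x":0,"y":0,"z":0,"twist":0,"jaw":-1}
    - {"x":0,"y":0,"z":0,"twist":0,"jaw":-1}

```text
t: 19.8
ee_pos: [0.569, -0.3172, 0.0728]
orientation: [-0.109, 1.564, -0.657]
contact_force: [-4.1, 3.2, 21.0]
grip_width: 0.0087
```

```bash
python3 q.py; python3 - <<'E'
from mv import *
s=cap("scene","last.png");M['keypad']=[]
a=cv2.imread('pics/last.png')
cv2.imwrite('pics/t9.png',np.hstack([a[100:340,80:380],tile(s,'keypad',k,130,170,0,6,400,240)]))
E
```

```text
dev from lock in keypad axes mm [ 1.5  0.3 -0.2] F keypad axes [-4.9  1.8 21. ] M [0.39 0.98 0.41] tilt [ 0.005 -0.004 -1.   ] zyaw-k -1.798 w 0.0087 t 19.8 j6 -0.15
```

View pics/t9.png

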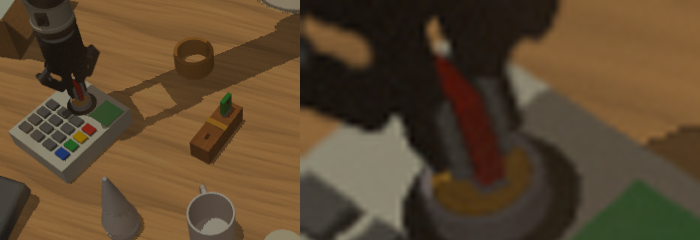

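The key is turned about a quarter turn and seated on the plug (crop around 480,185). The green key and the goods haven't moved. Handing in.

```bash
python3 -c "
from h import *
print(manip.close_job())"
```

```text
the job is handed in; nothing more can be done
None
```

The job is handed in at about 20 s on the robot's clock, with the gripper still holding the red key fully home and turned against the stop. The hand-in gives no verdict, so the points below rest on my own readings.

- **Trigger:** the fingers stopped at 43.2 mm, where 44 mm is fully pulled, and a harder squeeze didn't move them. After I let go, the trigger's position in the image matched the one from before the pull, so it sprang back.
- **Key home:** the red key went past both pins with small wiggles. The tool then stayed at 72.7–73.0 mm, where home is 73 mm, as the downward push rose from 11 to 26 N. The picture showed the shoulder on the plug.
- **Turn:** the gripper turned about 1.80 rad clockwise. Torque about the lock's axis rose from 0.09 to about 0.4 N m over the last 0.16 rad, which I take as the stop. It then held steady for 0.5 s with about 20 N of downward push and 100 N of grip.
- **Disagreements:** the turn passed the expected 1.65 rad by about 0.15 rad, probably from give or slip of the key in the pads, so I relied on the torque. The two cameras also differed by about 4 mm on the lock's x position, which I settled by feeling for the keyway.
- **Bystanders:** the green key was still in its slot in the last picture, and the goods it showed had not visibly moved. I did not measure this.

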